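Load the instrument dishes and close the steriliser tray

TASK

The two washed steel instrument dishes were left standing on edge to drip on the pulled-out tray of the steriliser. Lay both of them over so that they lie flat on the tray, hollow side down, next to each other and not one on the other, like the little pots, and then push the tray fully home into the steriliser. Keep the two little pots hollow side down in the tray and leave everything else on the table where it is.

Things in the scene. Friction and masses are not known exactly. Their poses are not given: they have to be found in the camera images.
- dish_a: Steel rectangular dish, one large side open: 160 mm long, 64 wide, 26 deep outside, walls 2.5 mm, 0.11 to 0.22 kg. Starts on a long side on the tray floor, 64 mm tall, length along the slide. Origin: middle of its outer box. x axis: out of the open (hollow) side; y: along its length; z: across its width (up at the start). Hollow side down, its x axis points down, origin 13 mm above the floor.
- dish_b: Exactly like dish_a (size, origin, axes). Either may be nearer the robot; one always faces the other way round: the open sides look towards each other or away from each other. A standing dish (friction 0.5 to 0.7; centre of mass 7 mm from the outer face of its flat bottom) topples after 12 degrees towards its bottom, but must be leaned 31 degrees towards its open side to fall hollow side down. 
- steriliser: Fixed white steriliser, 410 mm wide (x), 380 deep (y from -380 to 0), 205 tall. Origin: at table height under the middle of its front; y axis: straight out of the front, the way the tray comes out; x along the front, z up. The top of its tray slot is 90 mm above the table, 50 above the tray floor: standing dishes cannot pass. Two knobs stick out 14 mm at x = 100 and 155, 153 mm up.
- tray (a joint): Slide of the tray out of the steriliser (m): 0 = fully home, drawer front against the steriliser's face; 0.31 = all the way out. Moves along the steriliser's y axis, stays where it is left, takes about 5 N to push plus drag of 12 N per m/s.
- tray_floor (a point): Middle of the tray's inner floor, on its upper face, 40 mm above the table, axes as the steriliser's; moves with the tray. Flat steel floor, 350 mm (x) by 320 (y); rims 20 mm high, 3 thick on both sides and at the back. In front, with its inner face 160 mm from this point, is the white drawer front: 404 mm wide, 15 thick, from 22 to 98 mm above the table.
- tray_handle (a point): Middle of the black bow handle's bar on the drawer front: round bar 12 mm thick, along x, 110 mm long, 62 mm above the table, its axis 40 mm out from the outside of the drawer front. It can be pushed on. With the tray home it is 55 mm out from the steriliser's face.
- pot_a: Small round steel pot, 50 mm across the rim, 28 mm tall, already lying hollow side down on the tray near the drawer front. Origin: centre of its rim, on the tray floor; z up. Loose, 40 g; it rides in with the tray.
- pot_b: Small round steel pot, 50 mm across the rim, 28 mm tall, already lying hollow side down on the tray near the drawer front. Origin: centre of its rim, on the tray floor; z up. Loose, 40 g; it rides in with the tray.
- sharps_box: Bystander: orange sharps box with blue lid, 90 x 115 x 136 mm; origin at the centre of its underside. Loose, to be left where it is.
- tumbler: Bystander: glass tumbler, 68 mm across the rim, 95 mm tall; origin at the centre of its underside. Loose, to be left where it is.
- kidney_dish: Bystander: steel kidney dish, 230 x 100 x 40 mm, hollow side up; origin at the centre of its underside. Loose, to be left where it is.
- tweezers: Bystander: dark steel tweezers, 136 mm long, 7 mm thick; origin at the centre of its underside. Loose, to be left where it is.
Mind the look-alikes: they are no part of the job. What is shaped like the dish_b but turquoise is not meant.

How it is judged (in metres and radians):
On the way:
1. with the tray still drawn out, both dishes lie flat on the tray floor, hollow side down (angle between each of dish_a, dish_b's own x axis and vertical above 3 rad and z of dish_a in the frame of tray_floor between 0.008 and 0.018 m and x of dish_a in the frame of tray_floor between -0.15 and 0.15 m and y of dish_a in the frame of tray_floor between -0.13 and 0.13 m and z of dish_b in the frame of tray_floor between 0.008 and 0.018 m and x of dish_b in the frame of tray_floor between -0.15 and 0.15 m and y of dish_b in the frame of tray_floor between -0.13 and 0.13 m and value of joint tray above 0.2 m), for 0.2 s.
At the end, for the whole second after the job is handed in: Tray home to within 5 mm; both dishes at rest within the tray, flat on its floor with the open side down (within 0.14 rad, origin 8 to 18 mm above the floor, so not on each other or on a rim); both little pots still hollow side down on the tray floor, within 0.15 rad (value of joint tray below 0.005 m and angle between each of dish_a, dish_b's own x axis and vertical above 3 rad and z of dish_a in the frame of tray_floor between 0.008 and 0.018 m and x of dish_a in the frame of tray_floor between -0.15 and 0.15 m and y of dish_a in the frame of tray_floor between -0.13 and 0.13 m and z of dish_b in the frame of tray_floor between 0.008 and 0.018 m and x of dish_b in the frame of tray_floor between -0.15 and 0.15 m and y of dish_b in the frame of tray_floor between -0.13 and 0.13 m and linear speed of each of dish_a, dish_b below 0.02 m/s and angle between each of pot_a, pot_b's own z axis and vertical below 0.15 rad and z of pot_a in the frame of tray_floor between -0.006 and 0.006 m and x of pot_a in the frame of tray_floor between -0.175 and 0.175 m and y of pot_a in the frame of tray_floor between -0.16 and 0.16 m and z of pot_b in the frame of tray_floor between -0.006 and 0.006 m and x of pot_b in the frame of tray_floor between -0.175 and 0.175 m and y of pot_b in the frame of tray_floor between -0.16 and 0.16 m); the robot touches nothing.
It fails at once if a bystander on the table is moved by more than 30 mm (distance of any of sharps_box, tumbler, kidney_dish, tweezers from where it was at the start of the episode above 0.03 m).
It fails at once if a little pot is tipped over (angle between any of pot_a, pot_b's own z axis and vertical above 0.8 rad).
It also fails if it takes over 54 s, if anything falls off the work surface, if the arm or the gripper's body presses on something with over 40 N, if the wrist force passes 120 N, or if a joint passes its speed limit or range.

ROBOT

A 6-joint arm with a two-finger parallel gripper is mounted at the origin on the work surface. World frame = base frame: x ahead of the robot, y to its left, z up, the work surface at z = 0. Lengths are in m, angles in degrees, forces in N, time in s.
With the tool pointing down it reaches from about 0.3 to 0.75 m from the base axis. Payload 8.5 kg.
Tool frame: the origin (TCP) lies midway between the tips of the shut fingers; the grasp point (between the pads) lies grasp_offset behind it (grasp_offset is the distance from the TCP to the grasp point, in m); z points along the fingers, y is the line along which they close (so a half turn about z gives the same grasp; the last joint's range is limited). The gripper opens to 85 mm and grips with 20 to 120 N. Pads are 22 mm wide; open, the fingers measure 114 mm over their backs; the gripper's body (76 mm by 85 mm) begins 54 mm behind the grasp point. The pads swing forward as they close: fully open they stand 13 mm farther back than shut.
Start: joints at [-86.992, 21.807, 74.336, -0, 83.858, -12.336], TCP at [0.146, -0.53, 0.231] pointing down, gripper open.
Joint ranges: [-178.18, 178.18], [-50.72, 133.34], [12.68, 142.11], [-81.47, 261.47], [9.98, 163.14], [-165.26, 165.26]. Speed limits (degrees/s): [136.94, 136.94, 180, 180, 180, 180].

INTERFACE

Orientations are given as a 3x3 rotation matrix whose columns are the frame's x, y, z axes.
In Python, from rig import observe, get_image, camera_params, close_job, grasp_offset gives the robot as it stands.
- The arm moves only by the shell command python3 -m handwheel 'ROWS' [OPENING] [FORCE]. ROWS is JSON, a list of rows, each a list of 2 entries, a list of its own where there are three numbers: the shift along the tool's x, y, z as a fraction of full scale, then the turn, a rotation vector about the tool's x, y, z as a fraction of full scale. In form: [[[dx, dy, dz], [ax, ay, az]], ...]. A call has 1 to 10 rows; each row is the pose to reach, as a shift and turn from the pose commanded when the call began, along the tool's axes at that moment, turning the shorter way round; what a row does not reach only later rows make up. Full scale, the value 1, is 0.5 m for a shift and pi rad for a turn. A row lasts 1/10 s, in which the tool goes at most 50 mm and 8.59 degrees, less where a joint would pass 70% of its speed; a pose out of reach is approached as far as the arm can. A call with a number of a shift or a turn outside -1 to 1 is refused whole. A call with a gripper value outside its range is refused whole. OPENING is the opening, from 0 (shut) to 1 (fully open), set as the call begins (- or left out, the last holds). The fingers move at their own pace and stop on an object; FORCE is the grip in N (left out, the last holds). Time passes only in rows, so rows that repeat a pose let the fingers close. It gives the time, the measured TCP pose, the force, the opening and the grip force at its end, in the units of the state.
- observe(): the state, without advancing time (a new reading comes with each control period).
- get_image(name): name is "scene" or "side" or "wrist"; returns (picture, depth): 384x512x3 uint8, red, green, blue; 384x512 float32, m along the optical axis (not along the pixel's ray), 0 where there is no reading.
- camera_params(name): a dict with "K" (3x3 intrinsics, pixels), "R" (3x3) and "t" (3): a world point X has camera coordinates R X + t. Camera axes: x right, y down, z forward; pixel columns grow to the right and rows downward; lengths in m; the calibration is good to about 2 mm. A picture is of the moment at which its call begins: read the wrist's pose just before it. camera_params takes no time and is no camera call; for the wrist camera it gives the pose at the moment of the call.
- close_job(): hands the job in; it is judged then, once.
The state is a dict: "time_s": time; "q": joint angles; "qvel": joint speeds; "joint_efforts": joint torques, N m; "position": TCP position; "tool_rot": TCP orientation; "ft_force": force on the tool from outside, world axes, zero at the start; "wrist_torque": the same for the moment, N m; "grip_width": finger opening in m; "gripper_force": force on a finger pad.
Only numpy, scipy, OpenCV 4.12 (cv2) and the standard library are available. Lean on these libraries where they do the work, as an engineer would, in place of code of your own. Each camera call takes 0.05 s, during which the arm holds its last target. There are 200 camera calls.

## Working session

There is one attempt and no reset: what is moved stays moved. The work goes in short steps, Python scripts to look and compute and a shell command to move; the robot and the scene stay as the last step left them, time stands still between calls to the robot, and variables do not carry over. Pictures are saved under pics/ and viewed, at most 10 in all, crops included, and the job is handed in when it is done.

```bash
ls; mkdir -p pics
python3 - <<'E'
from rig import *
import cv2,numpy as np
for n in("scene","side"):
    p,d=get_image(n); cv2.imwrite(f"pics/{n}0.png",p[:,:,::-1]); np.save(f"{n}0.npy",d)
    c=camera_params(n); print(n,np.round(c["K"],1).tolist(),np.round(c["R"],3).tolist(),np.round(c["t"],3).tolist())
s=observe(); print(s["time_s"],np.round(s["tool_rot"],3).tolist(),s["position"],grasp_offset() if callable(grasp_offset) else grasp_offset)
E
```

```text
pics
scene [[367.7, 0.0, 253.9], [0.0, 367.7, 194.2], [0.0, 0.0, 1.0]] [[-0.841, 0.541, -0.018], [0.394, 0.59, -0.705], [-0.37, -0.6, -0.709]] [0.311, -0.175, 1.35]
side [[406.9, 0.0, 256.0], [0.0, 406.9, 183.7], [0.0, 0.0, 1.0]] [[-0.909, 0.417, -0.009], [0.4, 0.867, -0.298], [-0.116, -0.275, -0.954]] [0.346, -0.285, 1.313]
0.1 [[0.964, 0.265, -0.0], [0.265, -0.964, 0.001], [0.0, -0.001, -1.0]] [ 0.14551836 -0.53012449  0.23078539] 0.0187
```

View pics/scene0.png

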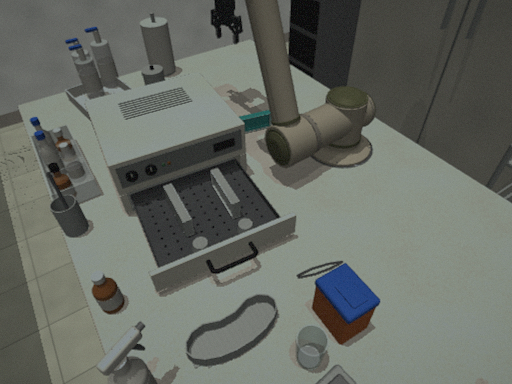

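View pics/side0.png

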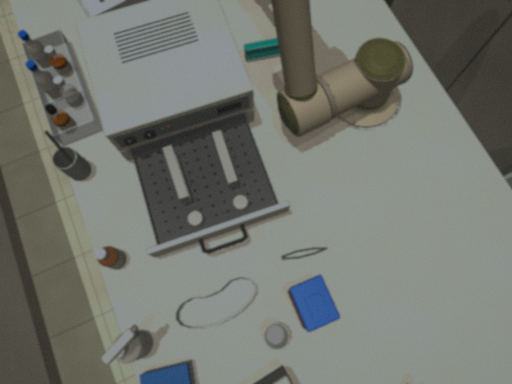

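The scene image shows the tray with two standing dishes near (178,205) and (228,190), and two pots near (200,243) and (246,224). The handle is at (232,260), with the steriliser behind it. Next I'll make a top-down height map from the depth.

```bash
cat > h.py <<'E'
import numpy as np,cv2
from rig import *
def cloud(n,d,c=None):
    c=c or camera_params(n); K,R,t=[np.array(c[k]) for k in"KRt"]
    v,u=np.mgrid[:384,:512]; P=np.stack([(u-K[0,2])/K[0,0]*d,(v-K[1,2])/K[1,1]*d,d],-1)
    return (P-t)@R
def ray(n,u,v,z):
    c=camera_params(n); K,R,t=[np.array(c[k]) for k in"KRt"]
    o=-R.T@t; r=R.T@np.linalg.inv(K)@[u,v,1]; return o+r*(z-o[2])/r[2]
E
python3 - <<'E'
from h import *
ims=[]
for n in("scene","side"):
    p=cv2.imread(f"pics/{n}0.png"); d=np.load(f"{n}0.npy"); X=cloud(n,d)
    np.save(n+"X.npy",X)
    a=[(178,205),(228,190),(232,262),(200,243),(246,224)] if n=="scene" else [(175,172),(225,157),(224,240),(195,218),(241,202)]
    for u,v in a: print(n,(u,v),np.round(X[v,u],3))
    if n=="scene": ims.append(p[150:300,115:315])
    else: ims.append(p[105:255,115:315])
# height map
X=np.concatenate([np.load(n+"X.npy").reshape(-1,3) for n in("scene","side")])
print(np.round(ray("scene",157,280,.04),3))
cv2.imwrite("pics/crop.png",np.vstack([cv2.resize(i,None,fx=2,fy=2,interpolation=2) for i in ims])*1)
cv2.imwrite("pics/crop.png",np.hstack([cv2.resize(np.clip(i*1.5,0,255).astype(np.uint8),(400,300),interpolation=2) for i in ims]))
E
```

```text
scene (178, 205) [0.642 0.041 0.103]
scene (228, 190) [0.499 0.069 0.106]
scene (232, 262) [ 0.581  0.218 -0.003]
scene (200, 243) [0.643 0.166 0.069]
scene (246, 224) [0.507 0.177 0.068]
side (175, 172) [0.642 0.031 0.105]
side (225, 157) [0.498 0.048 0.105]
side (224, 240) [0.594 0.243 0.   ]
side (195, 218) [0.642 0.165 0.068]
side (241, 202) [0.507 0.176 0.065]
[0.778 0.188 0.04 ]
```

View pics/crop.png

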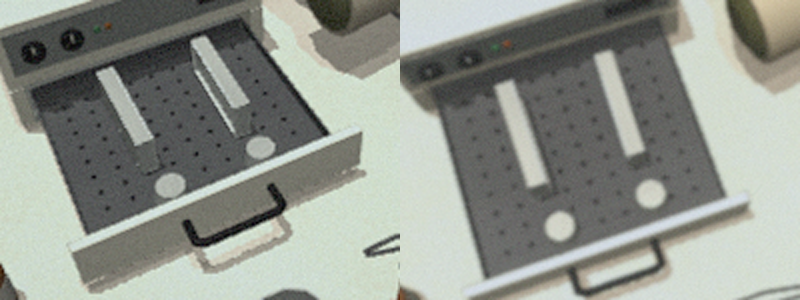

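The crops show the right dish (nearer the robot) open towards the left dish. I need to confirm which way the left one faces. Now I'll fit the geometry numerically.

Run:
```python
from h import *
for n in("scene","side"):
    X=np.load(n+"X.npy")
    def rect(m): 
        (c,s,a)=cv2.minAreaRect((X[m][:,:2]*1000).astype(np.float32)); return np.round(c,1),np.round(s,1),round(a,2),m.sum()
    x,y,z=X[...,0],X[...,1],X[...,2]
    box=(y<.17)&(y>-.08)&(z>.09)&(z<.115)
    for lo,hi in((.44,.57),(.59,.72)): 
        print(n,'dish',rect(box&(x>lo)&(x<hi)&(y<.14)))
        # side face points mid-height
        m=(x>lo)&(x<hi)&(y>-.08)&(y<.14)&(z>.06)&(z<.09); print('  mid',m.sum(),np.round(np.percentile(x[m],[2,25,50,75,98]),3))
    m=(y>.14)&(y<.3)&(z>.085)&(z<.105)&(x>.33)&(x<.83); A=X[m]; 
    print(n,'front',rect(m),np.polyfit(A[:,0],A[:,1],1))
    m=(z>.185)&(z<.22)&(y<.0)&(y>-.5)&(x>.25)&(x<.9); print('steri',rect(m))
    for u,v in ((198,240),(247,223)) if n=="scene" else ((195,218),(241,202)): print('pot',np.round(ray(n,u,v,.068),3))
# scene: profile rows across both dishes at several heights
X=np.load("sceneX.npy"); 
for v in(195,205):
    print([tuple(np.round(X[v,u]*1000).astype(int)) for u in range(160,250,3)])
```

```text
scene dish (array([506.8,  21.9]), array([201.3, 117. ]), 85.46, np.int64(554))
  mid 85 [0.494 0.5   0.505 0.514 0.519]
scene dish (array([642.1,  27.5]), array([162.1,  26.2]), 86.0, np.int64(449))
  mid 144 [0.636 0.648 0.653 0.657 0.66 ]
scene front (array([591.4, 220.3]), array([ 18.7, 402.9]), 84.89, np.int64(1150)) [-0.09250276  0.2777423 ]
steri (array([ 502.2, -239.2]), array([432. , 505.4]), 84.33, np.int64(9504))
pot [0.642 0.153 0.068]
pot [0.503 0.175 0.068]
side dish (array([518.8,  19.7]), array([199.5, 129.3]), 81.67, np.int64(621))
  mid 32 [0.496 0.502 0.509 0.514 0.52 ]
side dish (array([642.8,  26.2]), array([163.7,  26.3]), 86.01, np.int64(522))
  mid 34 [0.624 0.638 0.645 0.653 0.66 ]
side front (array([592. , 220.8]), array([ 16.5, 401.8]), 84.76, np.int64(941)) [-0.09385573  0.27735817]
steri (array([ 504.7, -238.4]), array([434.4, 499.1]), 84.57, np.int64(17392))
pot [0.642 0.165 0.068]
pot [0.508 0.177 0.068]
[(np.int64(656), np.int64(-87), np.int64(43)), (np.int64(647), np.int64(-84), np.int64(41)), (np.int64(651), np.int64(-29), np.int64(88)), (np.int64(64
[... 1877 characters left out ...]
64(21), np.int64(40)), (np.int64(558), np.int64(24), np.int64(38)), (np.int64(551), np.int64(30), np.int64(39)), (np.int64(544), np.int64(36), np.int64(41)), (np.int64(536), np.int64(41), np.int64(40)), (np.int64(528), np.int64(43), np.int64(37)), (np.int64(521), np.int64(50), np.int64(40)), (np.int64(514), np.int64(56), np.int64(41)), (np.int64(507), np.int64(62), np.int64(42)), (np.int64(500), np.int64(68), np.int64(43)), (np.int64(515), np.int64(117), np.int64(96)), (np.int64(506), np.int64(118), np.int64(92)), (np.int64(497), np.int64(119), np.int64(87)), (np.int64(469), np.int64(85), np.int64(40)), (np.int64(461), np.int64(88), np.int64(38)), (np.int64(454), np.int64(95), np.int64(40))]
```

```bash
cat >> h.py <<'E'
from scipy.spatial.transform import Rotation as Ro
def goal(pos,hd):
    "hd: heading of tool y in deg, tool down -> row fractions"
    s=observe(); R=np.array(s["tool_rot"]); h=np.radians(hd)
    y=np.array([np.cos(h),np.sin(h),0]); z=np.array([0,0,-1.]); G=np.c_[np.cross(y,z),y,z]
    d=R.T@(np.array(pos)-s["position"]); r=Ro.from_matrix(R.T@G).as_rotvec()
    print("t",s["time_s"],"p",np.round(s["position"],4),"shift",np.round(d/.5,3).tolist(),"turn",np.round(r/np.pi,4).tolist(),"q",np.round(s["q"],0),"f",np.round(s["ft_force"],1),"w",round(float(s["grip_width"]),4))
E
python3 - <<'E'
from h import *
X=np.concatenate([np.load(n+"X.npy").reshape(-1,3) for n in("scene","side")]); x,y,z=X.T
# steriliser face and dish right
T=np.array([.5765,.0535]); s=np.array([.0933,.9956]); e=np.array([.9956,-.0933])
P=X[:,:2]-T; tx,ty=P@e,P@s
m=(abs(tx)<.17)&(ty>-.2)&(ty<-.1)&(z>.11)&(z<.19); print("face ty",np.percentile(ty[m],[5,50,95]))
m=(tx>-.14)&(tx<-.03)&(ty>-.125)&(ty<.13)&(z>.095)&(z<.112); c=cv2.minAreaRect((np.c_[tx,ty][m]*1000).astype(np.float32)); print("right dish tray mm",c)
m=(tx>.03)&(tx<.12)&(ty>-.125)&(ty<.13)&(z>.095)&(z<.112); c=cv2.minAreaRect((np.c_[tx,ty][m]*1000).astype(np.float32)); print("left dish",c)
goal([.146,-.53,.35],-4)
goal([.64,.03,.35],-4)
E
```

```text
face ty [-0.13567404 -0.13269865 -0.12152675]
right dish tray mm ((-75.71841430664062, -20.029205322265625), (163.73744201660156, 27.36054229736328), 89.62736511230469)
left dish ((67.90892791748047, -20.788009643554688), (26.95987319946289, 164.1435546875), 1.6900016069412231)
t 0.1 p [ 0.1455 -0.5301  0.2308] shift [0.001, -0.0, -0.238] turn [-0.0003, -0.0003, -0.3925] q [-87.  22.  74.  -0.  84. -12.] f [-0.   0.2  0.1] w 0.0853
t 0.1 p [ 0.1455 -0.5301  0.2308] shift [1.25, -0.819, -0.237] turn [-0.0003, -0.0003, -0.3925] q [-87.  22.  74.  -0.  84. -12.] f [-0.   0.2  0.1] w 0.0853
```

```bash
python3 -m handwheel '[[[0,0,-0.1],[0,0,-0.04]],[[0,0,-0.2],[0,0,-0.08]],[[0.1,-0.07,-0.24],[0,0,-0.12]],[[0.2,-0.14,-0.24],[0,0,-0.16]],[[0.3,-0.21,-0.24],[0,0,-0.2]],[[0.4,-0.27,-0.24],[0,0,-0.24]],[[0.5,-0.34,-0.24],[0,0,-0.28]],[[0.6,-0.4,-0.24],[0,0,-0.32]],[[0.7,-0.47,-0.24],[0,0,-0.36]],[[0.8,-0.53,-0.24],[0,0,-0.39]]]' 0.7 20
python3 - <<'E'
from h import *
goal([.642,.027,.28],-3.7)
E
```

```text
time_s: 1.1
position: [0.4066, -0.2282, 0.3512]
tool_rot: [[0.073, 0.997, -0.0], [0.997, -0.073, 0.0], [0.0, -0.0, -1.0]]
ft_force: [1.2, -1.5, 0.3]
grip_width: 0.0603
gripper_force: 0.0
t 1.1 p [ 0.4066 -0.2282  0.3512] shift [0.543, 0.432, 0.142] turn [-0.0001, -0.0001, -0.0027] q [-44.  10.  72.   0.  98. -40.] f [ 1.2 -1.5  0.3] w 0.0603
```

```bash
python3 -m handwheel '[[[0.07,0.06,0],[0,0,0]],[[0.14,0.12,0],[0,0,0]],[[0.21,0.17,0],[0,0,0]],[[0.28,0.22,0],[0,0,0]],[[0.35,0.28,0],[0,0,0]],[[0.42,0.34,0],[0,0,0]],[[0.49,0.39,0.05],[0,0,0]],[[0.54,0.43,0.1],[0,0,0]],[[0.54,0.43,0.14],[0,0,0]],[[0.54,0.43,0.14],[0,0,0]]]'; python3 -m handwheel '[[[0,0,0],[0,0,0]],[[0,0,0],[0,0,0]]]'
python3 - <<'E'
from h import *
goal([.642,.027,.093],-3.7)
c=camera_params("wrist"); p,d=get_image("wrist"); cv2.imwrite("pics/w1.png",p[:,:,::-1])
X=cloud("wrist",d,c); x,y,z=X.reshape(-1,3).T
for lo,hi in((.44,.57),(.6,.70)):
    m=(x>lo)&(x<hi)&(y>-.06)&(y<.14)&(z>.095)&(z<.112)
    if m.sum()>50: print(m.sum(),cv2.minAreaRect((np.c_[x,y][m]*1000).astype(np.float32)))
E
```

```text
time_s: 2.1
position: [0.6405, 0.0232, 0.2775]
tool_rot: [[0.076, 0.997, -0.007], [0.997, -0.076, 0.001], [0.0, -0.007, -1.0]]
ft_force: [0.4, -0.2, 0.1]
grip_width: 0.0599
gripper_force: 0.0
time_s: 2.3
position: [0.6412, 0.0217, 0.2831]
tool_rot: [[0.079, 0.997, 0.003], [0.997, -0.079, -0.0], [-0.0, 0.003, -1.0]]
ft_force: [0.3, -0.9, -0.0]
grip_width: 0.0597
gripper_force: 0.0
t 2.3 p [0.6412 0.0217 0.2831] shift [0.011, -0.0, 0.38] turn [0.0008, 0.0001, -0.0045] q [-9. 30. 52. -0. 98. -4.] f [ 0.3 -0.9 -0. ] w 0.0597
3424 ((497.4640808105469, 43.0818977355957), (159.81985473632812, 27.382524490356445), 83.74496459960938)
3237 ((640.1025390625, 28.45549774169922), (159.23580932617188, 25.43946647644043), 86.04515838623047)
```

View pics/w1.png

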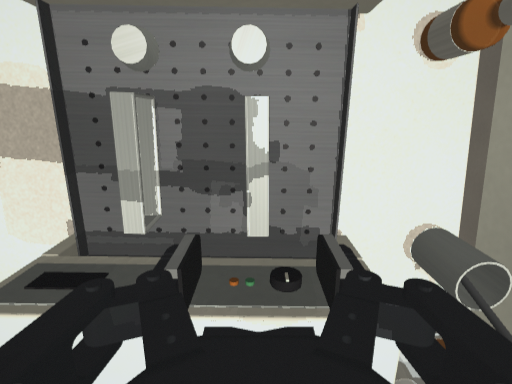

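The wrist image confirms it: the right-hand dish (135,165) opens to +x and the other (258,165) shows no hollow, so they face each other. I'll grasp the farther one and shift it outwards to make room.

```bash
python3 -m handwheel '[[[0.004,0,0.07],[0,0,-0.004]],[[0.008,0,0.14],[0,0,-0.004]],[[0.012,0,0.21],[0,0,-0.004]],[[0.012,0,0.28],[0,0,-0.004]],[[0.012,0,0.34],[0,0,-0.004]],[[0.012,0,0.38],[0,0,-0.004]],[[0.012,0,0.4],[0,0,-0.004]],[[0.012,0,0.406],[0,0,-0.004]],[[0.012,0,0.406],[0,0,-0.004]]]'; python3 -m handwheel '[[[0,0,0],[0,0,0]],[[0,0,0],[0,0,0]],[[0,0,0],[0,0,0]],[[0,0,0],[0,0,0]],[[0,0,0],[0,0,0]],[[0,0,0],[0,0,0]],[[0,0,0],[0,0,0]]]' 0 40
```

```text
time_s: 3.25
position: [0.6421, 0.0281, 0.0793]
tool_rot: [[0.065, 0.998, 0.002], [0.998, -0.065, -0.0], [-0.0, 0.002, -1.0]]
ft_force: [0.1, -0.1, 0.1]
grip_width: 0.06
gripper_force: 0.0
time_s: 3.95
position: [0.6423, 0.0283, 0.0794]
tool_rot: [[0.065, 0.998, 0.003], [0.998, -0.065, -0.0], [-0.0, 0.003, -1.0]]
ft_force: [1.2, 0.3, 5.0]
grip_width: 0.0248
gripper_force: 39.3
```

```bash
python3 -m handwheel '[[[0,0,-0.01],[0,0,0]],[[0,0,-0.016],[0,0,0]],[[0,0.02,-0.016],[0,0,0]],[[0,0.05,-0.016],[0,0,0]],[[0,0.075,-0.016],[0,0,0]],[[0,0.09,-0.016],[0,0,0]],[[0,0.09,-0.012],[0,0,0]],[[0,0.09,-0.006],[0,0,0]],[[0,0.09,-0.001],[0,0,0]],[[0,0.09,-0.001],[0,0,0]]]'; python3 -m handwheel '[[[0,0,0],[0,0,0]],[[0,0,0],[0,0,0]],[[0,0,0],[0,0,0]],[[0,0,0],[0,0,0]]]' 0.6;python3 -m handwheel '[[[0,0,-0.04],[0,0,0]],[[0,0,-0.08],[0,0,0]],[[0,0,-0.12],[0,0,0]],[[0,0,-0.18],[0,0,0]],[[0,0,-0.24],[0,0,0]],[[0,0,-0.3],[0,0,0]],[[0,0,-0.36],[0,0,0]],[[0,0,-0.36],[0,0,0]],[[0,0,-0.36],[0,0,0]]]' 0
python3 - <<'E'
from h import *
goal([.738,.022,.15],-4)
c=camera_params("wrist"); p,d=get_image("wrist"); cv2.imwrite("pics/w2.png",p[:,:,::-1])
X=cloud("wrist",d,c); x,y,z=X.reshape(-1,3).T
for lo,hi in((.44,.57),(.6,.73)):
    m=(x>lo)&(x<hi)&(y>-.06)&(y<.14)&(z>.095)&(z<.112)
    if m.sum()>50: print(m.sum(),cv2.minAreaRect((np.c_[x,y][m]*1000).astype(np.float32)))
E
```

```text
time_s: 4.95
position: [0.6861, 0.0255, 0.0795]
tool_rot: [[0.065, 0.998, 0.0], [0.998, -0.065, -0.0], [-0.0, 0.0, -1.0]]
ft_force: [-1.1, 0.5, 3.0]
grip_width: 0.0248
gripper_force: 40.0
time_s: 5.35
position: [0.6864, 0.0254, 0.0787]
tool_rot: [[0.065, 0.998, -0.0], [0.998, -0.065, 0.0], [0.0, -0.0, -1.0]]
ft_force: [0.4, 0.1, 0.1]
grip_width: 0.0513
gripper_force: 0.0
time_s: 6.25
position: [0.6864, 0.0254, 0.2587]
tool_rot: [[0.065, 0.998, 0.0], [0.998, -0.065, -0.0], [-0.0, 0.0, -1.0]]
ft_force: [0.6, 0.1, -0.8]
grip_width: 0.0001
gripper_force: 0.0
t 6.25 p [0.6864 0.0254 0.2587] shift [-0.0, 0.103, 0.218] turn [0.0001, 0.0, 0.0015] q [-8. 36. 46.  0. 99. -4.] f [ 0.6  0.1 -0.8] w 0.0001
3986 ((497.1631164550781, 42.750244140625), (160.48397827148438, 27.974300384521484), 83.90548706054688)
3231 ((684.9480590820312, 34.93585968017578), (139.7982177734375, 26.051509857177734), 86.02684783935547)
```

```bash
python3 -m handwheel '[[[0,0.05,0],[0,0,0]],[[0,0.1,0],[0,0,0]],[[0,0.1,0.08],[0,0,0]],[[0,0.1,0.16],[0,0,0]],[[0,0.1,0.24],[0,0,0]],[[0,0.1,0.3],[0,0,0]],[[0,0.1,0.335],[0,0,0]],[[0,0.1,0.342],[0,0,0]],[[0,0.1,0.342],[0,0,0]]]'; python3 -m handwheel '[[[0,-0.015,0],[0,0,0]],[[0,-0.03,0],[0,0,0]],[[0,-0.045,0],[0,0,0]],[[0,-0.06,0],[0,0,0]],[[0,-0.075,0],[0,0,0]],[[0,-0.09,0],[0,0,0]],[[0,-0.105,0],[0,0,0]],[[0,-0.12,0],[0,0,0]],[[0,-0.13,0],[0,0,0]],[[0,-0.13,0],[0,0,0]]]'; python3 -m handwheel '[[[0,0,-0.04],[0,0,0]],[[0,0,-0.12],[0,0,0]],[[0,0,-0.2],[0,0,0]],[[0,0,-0.28],[0,0,0]],[[0,0,-0.36],[0,0,0]],[[0,0,-0.36],[0,0,0]]]'
python3 - <<'E'
from h import *
goal([.44,.05,.25],-6)
for n in("wrist",):
    c=camera_params(n);p,d=get_image(n); cv2.imwrite("pics/w3.png",p[:,:,::-1])
E
```

```text
time_s: 7.2
position: [0.736, 0.0221, 0.0868]
tool_rot: [[0.065, 0.998, -0.002], [0.998, -0.065, 0.0], [0.0, -0.002, -1.0]]
ft_force: [0.6, 0.6, 1.2]
grip_width: 0.0001
gripper_force: 0.0
time_s: 8.2
position: [0.6709, 0.0265, 0.0879]
tool_rot: [[0.065, 0.998, -0.0], [0.998, -0.065, 0.0], [0.0, -0.0, -1.0]]
ft_force: [0.0, -0.4, -0.8]
grip_width: -0.0003
gripper_force: 0.0
time_s: 8.8
position: [0.673, 0.0262, 0.2743]
tool_rot: [[0.065, 0.998, 0.011], [0.998, -0.065, -0.002], [-0.001, 0.012, -1.0]]
ft_force: [-0.9, 0.9, 0.9]
grip_width: -0.0001
gripper_force: 0.0
t 8.8 p [0.673  0.0262 0.2743] shift [0.017, -0.469, 0.043] turn [0.0037, 0.0002, 0.0126] q [-8. 34. 47.  0. 99. -4.] f [-0.9  0.9  0.9] w -0.0001
```

View pics/w3.png

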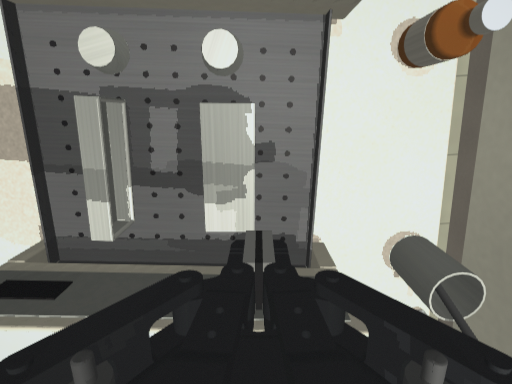

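The first dish lies flat, hollow down, at (228,165), and the pots are untouched. Next I'll push the nearer dish towards +x from its bottom side.

```bash
python3 -m handwheel '[[[0,-0.08,0],[0,0,0.012]],[[0,-0.17,0],[0,0,0.012]],[[0.01,-0.26,0],[0,0,0.012]],[[0.01,-0.35,0],[0,0,0.012]],[[0.01,-0.44,0],[0,0,0.012]],[[0.01,-0.45,0],[0,0,0.012]],[[0.01,-0.45,0],[0,0,0.012]]]'
python3 - <<'E'
from h import *
goal([.448,.046,.088],-6)
E
```

```text
time_s: 9.55
position: [0.4465, 0.0462, 0.2675]
tool_rot: [[0.103, 0.995, -0.0], [0.995, -0.103, 0.0], [0.0, -0.0, -1.0]]
ft_force: [0.7, 0.5, 0.5]
grip_width: 0.0001
gripper_force: 0.0
t 9.55 p [0.4465 0.0462 0.2675] shift [-0.0, 0.003, 0.359] turn [-0.0002, -0.0, 0.0006] q [-9. 10. 85. -0. 85. -3.] f [0.7 0.5 0.5] w 0.0001
```

```bash
python3 -m handwheel '[[[0,0,0.08],[0,0,0]],[[0,0,0.16],[0,0,0]],[[0,0,0.24],[0,0,0]],[[0,0,0.31],[0,0,0]],[[0,0,0.35],[0,0,0]],[[0,0,0.359],[0,0,0]],[[0,0,0.359],[0,0,0]]]'; python3 -m handwheel '[[[0,0.015,0],[0,0,0]],[[0,0.03,0],[0,0,0]],[[0,0.045,0],[0,0,0]],[[0,0.06,0],[0,0,0]],[[0,0.075,0],[0,0,0]],[[0,0.09,0],[0,0,0]],[[0,0.105,0],[0,0,0]],[[0,0.12,0],[0,0,0]],[[0,0.13,0],[0,0,0]],[[0,0.13,0],[0,0,0]]]'; python3 -m handwheel '[[[0,0,-0.04],[0,0,0]],[[0,0,-0.12],[0,0,0]],[[0,0,-0.2],[0,0,0]],[[0,0,-0.28],[0,0,0]],[[0,0,-0.36],[0,0,0]],[[0,0,-0.44],[0,0,0]],[[0,0,-0.44],[0,0,0]]]'
python3 - <<'E'
from h import *
goal([.60,.29,.3],-5.36)
for n in("wrist","side"):
    c=camera_params(n);p,d=get_image(n); cv2.imwrite(f"pics/{n}4.png",p[:,:,::-1]); X=cloud(n,d,c)
    x,y,z=X.reshape(-1,3).T
    m=(x>.42)&(x<.73)&(y>-.05)&(y<.135)&(z>.06)
    P=X.reshape(-1,3)[m]; print(n,m.sum(),np.round(np.percentile(P[:,2],[5,50,95]),3)); 
    im=np.zeros((300,400),np.uint8); im[((P[:,1]+.1)*1000).astype(int),((P[:,0]-.4)*1000).astype(int)]=255
    im=cv2.morphologyEx(im,cv2.MORPH_CLOSE,np.ones((7,7)))
    for k in cv2.findContours(im,0,2)[0]:
        if cv2.contourArea(k)>1000: print(cv2.minAreaRect(k))
E
```

```text
time_s: 10.25
position: [0.448, 0.0459, 0.0877]
tool_rot: [[0.103, 0.995, -0.001], [0.995, -0.103, 0.0], [0.0, -0.001, -1.0]]
ft_force: [1.4, -0.3, 0.8]
grip_width: 0.0001
gripper_force: 0.0
time_s: 11.25
position: [0.5126, 0.0392, 0.0882]
tool_rot: [[0.103, 0.995, 0.0], [0.995, -0.103, -0.0], [-0.0, 0.0, -1.0]]
ft_force: [0.2, 0.1, -0.2]
grip_width: 0.0003
gripper_force: 0.0
time_s: 11.95
position: [0.513, 0.0393, 0.3135]
tool_rot: [[0.103, 0.995, 0.01], [0.995, -0.103, -0.001], [-0.0, 0.01, -1.0]]
ft_force: [-0.7, -0.7, -0.2]
grip_width: 0.0
gripper_force: 0.0
t 11.95 p [0.513  0.0393 0.3135] shift [0.517, 0.121, 0.028] turn [0.0031, 0.0002, -0.0029] q [-9. 15. 71.  0. 94. -3.] f [-0.7 -0.7 -0.2] w 0.0
wrist 55406 [0.064 0.385 0.408]
((112.46824645996094, 141.29498291015625), (158.828125, 125.3219223022461), 84.05313110351562)
((237.99993896484375, 128.29861450195312), (160.65475463867188, 65.24564361572266), 86.02750396728516)
side 10345 [0.064 0.577 0.611]
((95.25247192382812, 141.02474975585938), (162.68858337402344, 164.2806396484375), 84.2894058227539)
((240.14212036132812, 127.48985290527344), (159.45089721679688, 64.62107849121094), 85.91438293457031)
```

View pics/wrist4.png

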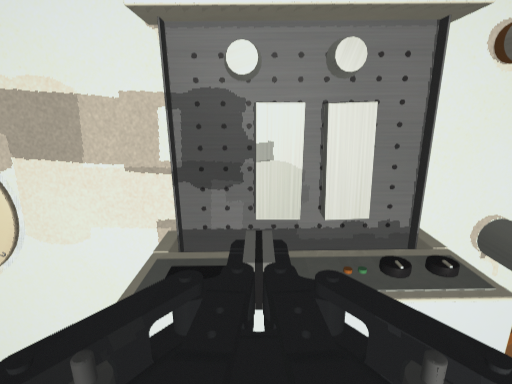

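Both dishes lie flat and apart, hollow down, at (280,160) and (350,160), and the pots are upright. Now the handle.

```bash
python3 -m handwheel '[[[0.08,0.02,0],[0,0,-0.003]],[[0.16,0.04,0],[0,0,-0.003]],[[0.24,0.06,0],[0,0,-0.003]],[[0.32,0.08,0],[0,0,-0.003]],[[0.4,0.1,0],[0,0,-0.003]],[[0.48,0.12,0],[0,0,-0.003]],[[0.54,0.122,0],[0,0,-0.003]],[[0.54,0.122,0],[0,0,-0.003]],[[0.54,0.122,0],[0,0,-0.003]]]'
python3 - <<'E'
from h import *
goal([.60,.302,.05],-5.36)
c=camera_params("side");p,d=get_image("side"); X=cloud("side",d,c)
x,y,z=X.reshape(-1,3).T
m=(x>.54)&(x<.66)&(z>.045)&(z<.08)&(y>.24)&(y<.32); print(m.sum(),np.round(np.percentile(y[m],[5,50,95]),3),np.round(np.percentile(x[m],[5,95]),3))
E
```

```text
time_s: 12.95
position: [0.6001, 0.3018, 0.3063]
tool_rot: [[0.093, 0.996, -0.003], [0.996, -0.093, -0.001], [-0.002, -0.003, -1.0]]
ft_force: [0.2, -0.8, 0.3]
grip_width: -0.0001
gripper_force: 0.0
t 12.95 p [0.6001 0.3018 0.3063] shift [0.001, 0.001, 0.513] turn [-0.0009, 0.0005, 0.0003] q [ 17.  34.  42.  -0. 104.  22.] f [ 0.2 -0.8  0.3] w -0.0001
2 [0.275 0.276 0.277] [0.542 0.543]
```

```bash
python3 -m handwheel '[[[0,0,0.08],[0,0,0]],[[0,0,0.17],[0,0,0]],[[0,0,0.26],[0,0,0]],[[0,0,0.35],[0,0,0]],[[0,0,0.43],[0,0,0]],[[0,0,0.48],[0,0,0]],[[0,0,0.505],[0,0,0]],[[0,0,0.513],[0,0,0]],[[0,0,0.513],[0,0,0]]]'; python3 -m handwheel '[[[-0.01,0,0],[0,0,0]],[[-0.02,0,0],[0,0,0]],[[-0.03,0,0],[0,0,0]],[[-0.045,0,0],[0,0,0]],[[-0.06,0,0],[0,0,0]],[[-0.08,0,0],[0,0,0]],[[-0.1,0,0],[0,0,0]],[[-0.12,0,0],[0,0,0]],[[-0.14,0,0],[0,0,0]],[[-0.16,0,0],[0,0,0]]]'
python3 - <<'E'
from h import *
goal([.57,-.02,.05],-5.36)
E
```

```text
time_s: 13.9
position: [0.6008, 0.3013, 0.0526]
tool_rot: [[0.094, 0.996, 0.001], [0.996, -0.094, 0.0], [0.0, 0.001, -1.0]]
ft_force: [0.3, -0.4, 0.2]
grip_width: 0.0005
gripper_force: 0.0
time_s: 14.9
position: [0.5933, 0.2225, 0.0526]
tool_rot: [[0.093, 0.996, 0.002], [0.996, -0.093, 0.002], [0.003, 0.002, -1.0]]
ft_force: [0.2, 6.3, 1.4]
grip_width: 0.0002
gripper_force: 3.1
t 14.9 p [0.5933 0.2225 0.0526] shift [-0.487, -0.001, 0.004] turn [0.0006, -0.0008, 0.0] q [10. 39. 74.  0. 66. 15.] f [0.2 6.3 1.4] w 0.0002
```

```bash
python3 -m handwheel '[[[-0.02,0,0],[0,0,0]],[[-0.05,0,0],[0,0,0]],[[-0.09,0,0],[0,0,0]],[[-0.13,0,0],[0,0,0]],[[-0.17,0,0],[0,0,0]],[[-0.21,0,0],[0,0,0]],[[-0.25,0,0],[0,0,0]],[[-0.29,0,0],[0,0,0]],[[-0.32,0,0],[0,0,0]],[[-0.34,0,0],[0,0,0]]]'; python3 -m handwheel '[[[-0.015,0,0],[0,0,0]],[[-0.03,0,0],[0,0,0]],[[-0.045,0,0],[0,0,0]],[[-0.06,0,0],[0,0,0]],[[-0.07,0,0],[0,0,0]],[[-0.08,0,0],[0,0,0]],[[-0.085,0,0],[0,0,0]],[[-0.085,0,0],[0,0,0]]]'
python3 - <<'E'
from h import *
goal([.57,-.01,.05],-5.36)
p,d=get_image("side");cv2.imwrite("pics/s5.png",p[:,:,::-1])
E
```

```text
time_s: 15.9
position: [0.5773, 0.0523, 0.0525]
tool_rot: [[0.094, 0.996, 0.002], [0.996, -0.094, 0.001], [0.001, 0.002, -1.0]]
ft_force: [1.8, 6.8, 2.7]
grip_width: 0.0004
gripper_force: 3.1
time_s: 16.7
position: [0.5731, 0.0102, 0.052]
tool_rot: [[0.093, 0.996, 0.0], [0.996, -0.093, -0.0], [-0.0, 0.0, -1.0]]
ft_force: [0.8, 0.7, 1.0]
grip_width: -0.0004
gripper_force: 0.7
t 16.7 p [0.5731 0.0102 0.052 ] shift [-0.041, -0.002, 0.004] turn [0.0001, 0.0001, -0.0] q [-11.  35.  85.  -0.  61.  -5.] f [0.8 0.7 1. ] w -0.0004
```

View pics/s5.png

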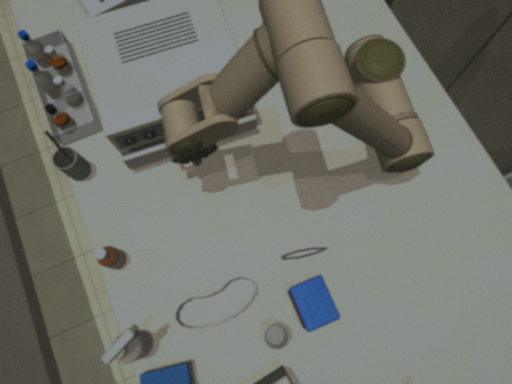

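The tray is nearly home, with no sign that the arm has touched the steriliser. I'll finish in small steps.

```bash
python3 -m handwheel '[[[-0.006,0,0],[0,0,0]],[[-0.012,0,0],[0,0,0]],[[-0.018,0,0],[0,0,0]],[[-0.024,0,0],[0,0,0]],[[-0.028,0,0],[0,0,0]]]'; python3 -m handwheel '[[[-0.003,0,0],[0,0,0]],[[-0.006,0,0],[0,0,0]],[[-0.009,0,0],[0,0,0]]]'
```

```text
time_s: 17.25
position: [0.5717, -0.0032, 0.0518]
tool_rot: [[0.093, 0.996, -0.0], [0.996, -0.093, 0.001], [0.001, -0.0, -1.0]]
ft_force: [0.8, 5.5, 2.0]
grip_width: -0.0005
gripper_force: 2.6
time_s: 17.55
position: [0.5713, -0.0076, 0.0518]
tool_rot: [[0.093, 0.996, -0.0], [0.996, -0.093, 0.001], [0.001, -0.0, -1.0]]
ft_force: [0.9, 11.7, 2.2]
grip_width: -0.0002
gripper_force: 5.8
```

```bash
python3 -m handwheel '[[[-0.002,0,0],[0,0,0]],[[-0.004,0,0],[0,0,0]],[[-0.004,0,0],[0,0,0]]]'
```

```text
time_s: 17.85
position: [0.5713, -0.0077, 0.0518]
tool_rot: [[0.093, 0.996, 0.001], [0.996, -0.093, 0.004], [0.004, 0.0, -1.0]]
ft_force: [2.7, 16.4, 2.5]
grip_width: -0.0001
gripper_force: 7.9
```

The force rises while the arm stays put, so the tray is home. I'll back off, lift and check.

```bash
python3 -m handwheel '[[[0.02,0,0],[0,0,0]],[[0.06,0,0],[0,0,0]],[[0.12,0,0],[0,0,0]],[[0.18,0,0],[0,0,0]],[[0.24,0,-0.06],[0,0,0]],[[0.3,0,-0.14],[0,0,0]],[[0.36,0,-0.22],[0,0,0]],[[0.4,0,-0.3],[0,0,0]],[[0.4,0,-0.3],[0,0,0]],[[0.4,0,-0.3],[0,0,0]]]'; python3 -m handwheel '[[[0,0,0],[0,0,0]],[[0,0,0],[0,0,0]]]'
python3 - <<'E'
from h import *
for n in("scene","side"):
    p,d=get_image(n);cv2.imwrite(f"pics/{n}6.png",p[:,:,::-1]); x,y,z=cloud(n,d).reshape(-1,3).T
    T=np.array([.5765,.0535]); tx=(x-T[0])*.9956-(y-T[1])*.0933; ty=(x-T[0])*.0933+(y-T[1])*.9956
    m=(abs(tx)<.18)&(ty>-.18)&(ty<-.08)&(z>.085)&(z<.1); print(n,m.sum(),np.round(np.percentile(ty[m],[5,50,95]),4))
    m=(abs(tx)<.17)&(ty>-.2)&(ty<-.1)&(z>.11)&(z<.19); print("face",np.round(np.percentile(ty[m],[5,50,95]),4))
E
```

```text
time_s: 18.85
position: [0.5897, 0.1892, 0.2018]
tool_rot: [[0.093, 0.996, 0.001], [0.996, -0.093, -0.001], [-0.001, 0.001, -1.0]]
ft_force: [-0.4, 0.1, -1.3]
grip_width: -0.0001
gripper_force: 0.0
time_s: 19.05
position: [0.5894, 0.1883, 0.2002]
tool_rot: [[0.094, 0.996, -0.003], [0.996, -0.094, -0.001], [-0.001, -0.003, -1.0]]
ft_force: [-0.0, 0.1, 0.5]
grip_width: -0.0001
gripper_force: 0.0
scene 564 [-0.1364 -0.1229 -0.1184]
face [-0.136  -0.1329 -0.1207]
side 295 [-0.1353 -0.1261 -0.1187]
face [-0.1343 -0.1322 -0.1208]
```

View pics/scene6.png

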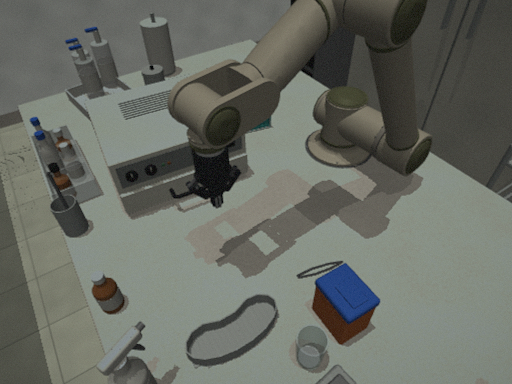

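The drawer front is flush with the face, the handle is at (190,192) and the bystanders haven't moved.

```bash
python3 -c "
from rig import *
print(close_job())"
```

```text
the job is handed in; nothing more can be done
None
```

I laid both dishes flat on the tray, hollow side down and side by side, pushed the tray home, and handed the job in at about 19 s; the hand-in gave no verdict.

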